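# Clamp the board at the hold-down station

### The job

Two swing-clamp stations stand on the bench, and one of them has a white board offcut lying in it. Clamp that board without gripping anything: with the back of a finger, push that station's steel strap round until it meets its stop pin over the board, and only then push its cam lever fully down with a fingertip and draw clear. Leave the other station as it is, do not shift or lift the board, and do not disturb the things lying about.

Things in the scene. Friction and masses are not known exactly. Their poses are not given: they have to be found in the camera images.
- station: Has the board. Plywood base 210 x 200 x 18 mm screwed to the bench; origin: centre of its underside, x away from the robot and y to the left at yaw 0 (turned up to 0.3 rad), z up. Strip fences on its far and right edges, up to 32 mm above the bench. A steel stud 50 mm from the origin towards -x (y = 0) is the vertical pivot of a swing strap that carries a cam lever.
- spare: The other station, the same in every part and lying on the other side of the vice, without a board (a small yellow carton stands in it instead). To be left as it is. Origin and axes as for station.
- station_strap (a joint): Swing of the station's strap about the stud, rad: 0 = pointing to +y of the base, parked beside the board; grows clockwise seen from above; 1.571 = against the stop, pointing to +x of the base, over the board. Stays where it is left; takes about 2 N at the foot.
- station_nose (a point): Middle of the strap's thickness above its foot, 85 mm from the pivot. Strap: flat steel bar 24 mm wide, 64 to 76 mm above the bench, from 22 mm behind the pivot to 108 mm ahead of it. Under this point a rubber foot, 22 mm across, hangs, clear of the board until the cam lever passes 1.08 rad. Site frame: y from the pivot to the foot, z up.
- station_lever (a joint): Station's cam lever, on top of the strap over the pivot, rad: 0 = upright, 1.5 = fully down on its end stop, almost level along the strap's tail (the side away from the foot). Starts part way, leaning to the tail; stays where it is left. Takes about 4 N at its end, more as it clamps: it lowers the foot by 6.5 mm a rad on a stiff spring.
- station_pad (a point): Middle of the face to push of the black grip (24 mm wide, 36 mm long, 10 mm thick) at the end of the station's cam lever, 70 mm along the lever from the pin and 5 mm off its middle line; the point's y axis points straight out of that face, its z along the lever to the free end.
- station_cam (a point): Middle of the cross pin on which the station's cam lever turns, on the axis of the stud, 92 mm above the bench. The lever reaches 88 mm from it and turns with the strap.
- station_foot: Rubber foot under the station's strap; origin at the strap's underside, 64 mm above the bench with the lever upright, the foot's lower face 23 mm below it; goes down with the cam lever.
- board: White board offcut, 100 x 150 x 16 mm, loose on the station's base with its long side along the base's y, top face 34 mm above the bench; origin at the centre of its underside.
- spare_nose (a point): The same point on the spare station's strap.
- spare_pad (a point): The same point on the spare station's cam lever.
- insulating_tape: Roll of black tape, 58 mm across and 19 mm high, lying on the station's base in the corner nearest the robot on the right; origin at the centre of its underside.
- carton: Small yellow carton 50 x 75 x 45 mm standing on the spare station's base; origin at the centre of its underside.
- tape_rule: Yellow tape measure 75 x 110 x 34 mm lying on the bench behind the vice; origin at the centre of its underside.
- spring_clamp: Black spring clamp 54 x 137 x 22 mm lying on the bench at the left; origin at the centre of its underside.
- pliers: Blue pliers 63 x 148 x 12 mm lying on the bench at the right near the edge; origin at the centre of its underside.

How it is judged:
On the way:
1. The strap is over the board, against its stop, with the cam lever still up (value of joint station_strap above 1.47 rad and value of joint station_lever below 1.15 rad), for 0.2 s.
At the end, for the whole second after the job is handed in: The strap is within 0.1 rad of its stop, the cam lever within 0.1 rad of fully down, the foot presses on the board with more than 4 N, and the board lies still within 10 mm of where it was (value of joint station_strap above 1.47 rad and value of joint station_lever above 1.4 rad and contact force between station_foot and board above 4 N and distance of board from where it was at the start of the episode below 0.01 m and linear speed of board below 0.01 m/s); the robot touches nothing.
It fails at once if The cam lever was pushed down before the strap was over the board (value of joint station_lever above 1.2 rad and value of joint station_strap below 1.42 rad).
It fails at once if The board was shifted or lifted by more than 12 mm (distance of board from where it was at the start of the episode above 0.012 m).
It fails at once if The other station's strap or lever was moved (distance of any of spare_nose, spare_pad from where it was at the start of the episode above 0.02 m).
It fails at once if A thing lying about was moved or lifted by more than 25 mm (distance of any of insulating_tape, carton, tape_rule, spring_clamp, pliers from where it was at the start of the episode above 0.025 m).
It also fails if it takes over 51 s, if anything falls off the work surface, if the arm or the gripper's body presses on something with over 40 N, if the wrist force passes 120 N, or if a joint passes its speed limit or range.

### The arm

A 7-joint arm with a two-finger parallel gripper is mounted at the origin on a cart in front of the work surface, level with it; the furniture and walls round the work are solid. World frame = base frame: x ahead of the robot, y to its left, z up, the work surface at z = 0. Lengths are in m, angles in rad, forces in N, time in s.
With the tool pointing down it reaches from about 0.4 to 0.85 m from the base axis. Payload 4.5 kg.
Tool frame: the origin (TCP) lies at the very end of the fingers, on their centre line; the grasp point (between the pads) lies 19 mm behind it; z points along the fingers, y is the line along which they close (so a half turn about z gives the same grasp; the last joint's range is limited). The gripper opens to 85 mm and grips with 20 to 120 N. Pads are 22 mm wide; open, the fingers measure 114 mm over their backs; the gripper's body (76 mm by 85 mm) begins 54 mm behind the grasp point. The pads swing forward as they close: fully open they stand 13 mm farther back than shut.
Start: joints at [1.28, 0.689, -0.195, 1.565, 0.157, 0.902, -0.215], TCP at [0.199, -0.592, 0.203] pointing down, gripper open.
Joint ranges: [-3.01, 3.01], [-0.46, 2.08], [-1.47, 1.51], [0.13, 2.56], [-1, 4.14], [0.04, 2.09], [-2.66, 2.66]. Speed limits (rad/s): [2.57, 2.57, 3.14, 3.14, 3.14, 3.14, 3.14].

### API

Orientations are given as a rotation vector (axis times angle).
In Python, from rig import env gives the robot as it stands.
- The arm moves only by the shell command python3 -m pendant 'ROWS' [OPENING] [FORCE]. ROWS is JSON, a list of rows, each an object of numbers: "tx", "ty", "tz": the shift along the tool's x, y, z in mm; "ax", "ay", "az": the turn, a rotation vector about the tool's x, y, z in rad. In form: [{"tx": .., "ty": .., "tz": .., "ax": .., "ay": .., "az": ..}, ...]. A call has 1 to 8 rows; each row shifts and turns the commanded pose from where the row before left it, along the tool's axes as they then stand; what a row does not reach is not made up. A row lasts 1/12 s, in which the tool goes at most 41.7 mm and 7.16 degrees, less where a joint would pass 70% of its speed; a pose out of reach is approached as far as the arm can. A call with a gripper value outside its range is refused whole. OPENING is the opening in per cent of the stroke, from 0 (shut) to 100 (fully open), set as the call begins (- or left out, the last holds). The fingers move at their own pace and stop on an object; FORCE is the grip in N (left out, the last holds). Time passes only in rows, so rows that do not move let the fingers close. It gives the time, the measured TCP pose, the force, the opening and the grip force at its end, in the units of the state.
- env.sense(): the state, without advancing time (a new reading comes with each control period).
- env.grab_frame(name): name is "side" or "top"; returns (picture, depth): 480x640x3 uint8, red, green, blue; 480x640 float32, m along the optical axis (not along the pixel's ray), 0 where there is no reading.
- env.camera_info(name): a dict with "fovy" (degrees; the focal length in pixels is half the picture's height over the tangent of half this angle, whatever the lens; pixels are square), "cx", "cy" (the principal point, pixels), "xyz" and "orientation" of the camera in the world. Camera axes: x right, y up, looking along -z (the intrinsics and any distortion apply to the point x, -y, -z); pixel columns grow to the right and rows downward; lengths in m; the calibration is good to about 2 mm. A picture is of the moment at which its call begins. camera_info takes no time and is no camera call.
- env.job_done(): hands the job in; it is judged then, once.
The state is a dict: "time": time; "q": joint angles; "joint_velocities": joint speeds; "tau": joint torques, N m; "tcp_pos": TCP position; "tcp_rot": TCP orientation; "force": force on the tool from outside, world axes, zero at the start; "moment": the same for the moment, N m; "finger_gap": finger opening in m; "finger_force": force on a finger pad.
Only numpy, scipy, OpenCV 4.12 (cv2) and the standard library are available. Lean on these libraries where they do the work, as an engineer would, in place of code of your own. Each camera call takes 0.05 s, during which the arm holds its last target. There are 200 camera calls.

## Working session

There is one attempt and no reset: what is moved stays moved. The work goes in short steps, Python scripts to look and compute and a shell command to move; the robot and the scene stay as the last step left them, time stands still between calls to the robot, and variables do not carry over. Pictures are saved under pics/ and viewed, at most 10 in all, crops included, and the job is handed in when it is done.

```bash
ls; mkdir -p pics
cat > h.py <<'E'
import numpy as np, cv2
from rig import env
from scipy.spatial.transform import Rotation as R
def cam(n):
    c=env.camera_info(n); f=240/np.tan(np.radians(c["fovy"])/2)
    o=np.array(c["orientation"],float)
    M=R.from_rotvec(o).as_matrix() if o.size==3 else o.reshape(3,3)
    return c,f,M,np.array(c["xyz"])
def grab(n):
    p,d=env.grab_frame(n); np.savez('last_%s.npz'%n,p=p,d=d); return p,d
def ray(n,u,v):
    c,f,M,t=cam(n); return t,M@np.array([(u-c["cx"])/f,-(v-c["cy"])/f,-1])
def onz(n,u,v,z):
    t,d=ray(n,u,v); return t+d*(z-t[2])/d[2]
def pts(n,d):
    c,f,M,t=cam(n); v,u=np.mgrid[:480,:640]
    P=np.stack([(u-c["cx"])/f*d,-(v-c["cy"])/f*d,-d],-1); return P@M.T+t
def proj(n,P):
    c,f,M,t=cam(n); q=M.T@(np.array(P)-t); return c["cx"]+f*q[0]/-q[2], c["cy"]-f*q[1]/-q[2]
E
python3 - <<'E'
from h import *
print(env.sense())
for n in("top","side"):
    print(env.camera_info(n)); p,d=grab(n); cv2.imwrite('pics/%s0.png'%n,p[:,:,::-1])
E
```

```text
pics
{'time': 0.0, 'q': array([ 1.27980248,  0.68998081, -0.19449861,  1.56635966,  0.15729457,
        0.90247505, -0.21509425]), 'joint_velocities': array([-4.93384624e-04,  1.20441451e-03,  4.73706951e-04,  1.36107528e-03,
        1.00293617e-03,  4.35703526e-05, -2.98218698e-03]), 'tau': array([ 1.35866536e-03, -5.39594650e+01, -1.26662761e+00, -1.58544892e+01,
        9.03193373e-03,  9.55466938e-03, -3.76901914e-05]), 'tcp_pos': array([ 0.19916443, -0.59167775,  0.20188151]), 'tcp_rot': array([-3.09847956e+00, -5.07776409e-01,  6.75284148e-04]), 'force': array([-0.28236937,  0.52848587, -0.18003566]), 'moment': array([0.00740735, 0.01741471, 0.01033007]), 'finger_force': 0.0, 'finger_gap': 0.0850507029713856}
{'fovy': 51.93565910655097, 'cx': 319.9150291724489, 'cy': 235.51176782747422, 'xyz': array([ 0.25973332, -0.00552971,  1.47615563]), 'orientation': array([ 0.16132006, -0.17488557, -1.65269046])}
{'fovy': 48.24761844377276, 'cx': 328.71569964764734, 'cy': 241.82600291318556, 'xyz': array([-0.16768367,  1.00231953,  1.04726834]), 'orientation': array([ 0.35415013, -1.14476863, -2.28368414])}
```

View pics/top0.png

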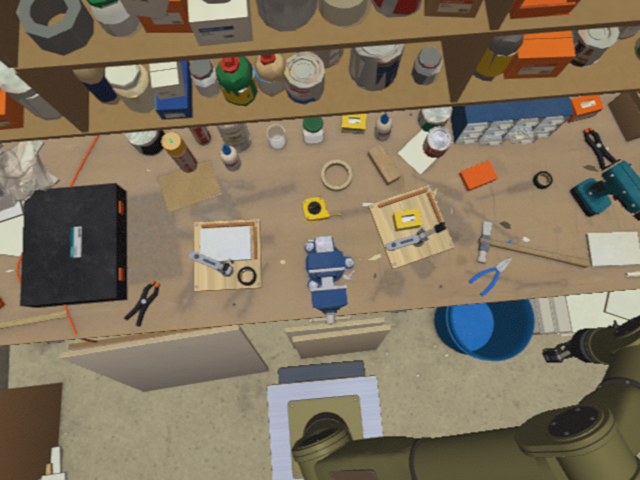

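View pics/side0.png

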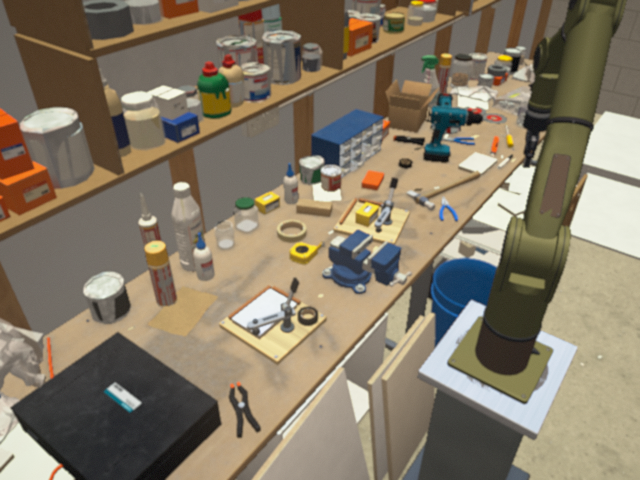

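The top view shows the station with the board at about (227,256), left of the vice (327,275). The spare is at (410,228). In the side view the station is near (273,322), with its lever rising to (293,285).

Run:
```python
from h import *
z=np.load('last_top.npz');p,d=z['p'],z['d']
s=np.load('last_side.npz');ps=s['p']
a=cv2.resize(p[205:305,175:275],(600,600),interpolation=cv2.INTER_CUBIC)
cv2.imwrite('pics/c1.png',a[:,:,::-1])
a=cv2.resize(ps[265:365,210:335],(750,600),interpolation=cv2.INTER_CUBIC)
cv2.imwrite('pics/c2.png',a[:,:,::-1])
P=pts('top',d)
# heights
sub=P[205:305,175:275]
m=(sub[...,2]>.012)&(sub[...,2]<.045)&(d[205:305,175:275]>0)
mm=cv2.morphologyEx(m.astype(np.uint8),cv2.MORPH_OPEN,np.ones((5,5)))
c=max(cv2.findContours(mm,0,2)[0],key=cv2.contourArea)
r=cv2.minAreaRect(c); print(r)
for b in cv2.boxPoints(r): print(b+[175,205], onz('top',b[0]+175,b[1]+205,.018).round(4))
# white board
sp=p[205:305,175:275].astype(int); w=((sp.min(-1)>170)).astype(np.uint8)
c=max(cv2.findContours(w,0,2)[0],key=cv2.contourArea); r=cv2.minAreaRect(c)
for b in cv2.boxPoints(r): print('board',b+[175,205], onz('top',b[0]+175,b[1]+205,.034).round(4))
h=(sub[...,2]>.055)&(sub[...,2]<.25)
print('high',sub[h][:,:].shape)
for lo,hi in((.06,.08),(.08,.1),(.1,.13),(.13,.17),(.17,.25)):
    k=h&(sub[...,2]>lo)&(sub[...,2]<hi)
    if k.any(): print(lo,k.sum(),sub[k].mean(0).round(4),sub[k].min(0).round(3),sub[k].max(0).round(3))
print(P[250:300:8,225,2].round(3))
```

```text
((51.364418029785156, 49.49240493774414), (69.94315338134766, 66.1939697265625), 88.80650329589844)
[192.54619217 220.21779251] [0.6538 0.3504 0.018 ]
[258.72579956 218.83903885] [0.6402 0.1492 0.018 ]
[260.18264771 288.76701355] [0.4271 0.1582 0.018 ]
[194.0030365  290.14576721] [0.4403 0.3534 0.018 ]
board [198.65846443 228.85231018] [0.6211 0.3291 0.034 ]
board [249.00308228 226.05538177] [0.6163 0.178  0.034 ]
board [250.80308533 258.4553833 ] [0.5173 0.1785 0.034 ]
board [200.45846558 261.25231171] [0.5222 0.3275 0.034 ]
high (409, 3)
0.06 273 [0.5121 0.2942 0.0753] [0.471 0.231 0.061] [0.546 0.351 0.08 ]
0.08 70 [0.5047 0.2844 0.0892] [0.473 0.244 0.08 ] [0.54  0.343 0.099]
0.1 24 [0.4893 0.2554 0.106 ] [0.474 0.248 0.1  ] [0.5   0.261 0.125]
0.13 11 [0.4793 0.2389 0.156 ] [0.469 0.232 0.132] [0.488 0.243 0.168]
0.17 31 [0.4766 0.2284 0.1737] [0.467 0.222 0.17 ] [0.486 0.236 0.178]
[0.034 0.034 0.17  0.03  0.02  0.004 0.002]
```

View pics/c1.png

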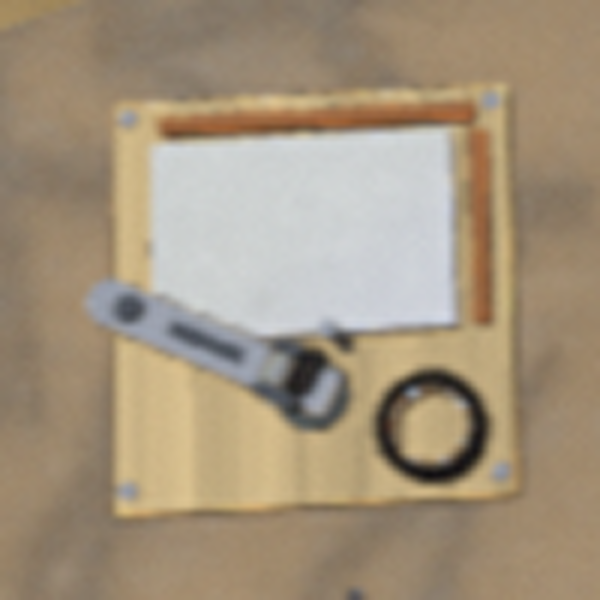

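View pics/c2.png

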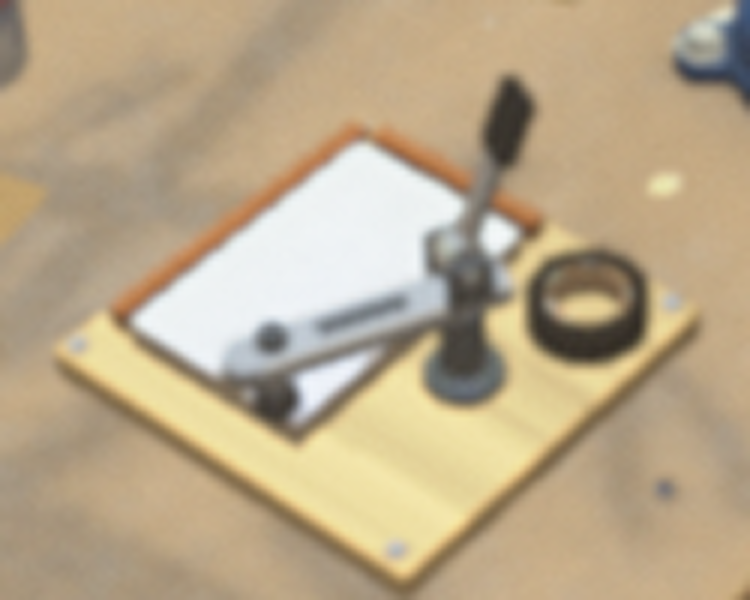

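The top crop shows the strap running from its nose (88,300) to its tail (345,410), with the foot bolt at (128,308). The tape roll is at (432,425) and the base corners are near (115,103), (508,87), (518,493) and (117,515). In the side crop the grip is at (508,120), the cam pin near (465,262) and the foot bolt at (270,333).

```bash
cat > m.py <<'E'
from h import *
def A(x,y): return 175+(x+.5)/6-.5, 205+(y+.5)/6-.5
def B(x,y): return 210+(x+.5)/6-.5, 265+(y+.5)/6-.5
def tri(a,b):
    t1,d1=ray('top',*a);t2,d2=ray('side',*b)
    k=np.linalg.lstsq(np.stack([d1,-d2],1),t2-t1,rcond=None)[0]
    return (t1+k[0]*d1+t2+k[1]*d2)/2, np.linalg.norm(t1+k[0]*d1-t2-k[1]*d2)
E
python3 - <<'E'
from m import *
C=[onz('top',*A(*q),.018)[:2] for q in((115,103),(508,87),(518,493),(117,515))]
S=[onz('top',*A(*q),.018)[:2] for q in((128,120),(490,101),(501,471),(127,491))]
D=[onz('side',*B(*q),.018)[:2] for q in((57,357),(700,308),(403,585))]
loc=np.array([(.105,.1),(.105,-.1),(-.105,-.1),(-.105,.1)])
for X in(C,S,):
    X=np.array(X); print(X.round(4).tolist(),X.mean(0).round(4)); L=loc
    c=X.mean(0); H=L.T@(X-c); U=H; print('yaw',np.arctan2(H[0,1]-H[1,0],H[0,0]+H[1,1]))
print('side corners fl,nr?,nl',np.round(D,4))
print('bolt',tri(A(128,308),B(270,333)))
print('bolt z.08 top',onz('top',*A(128,308),.078), onz('side',*B(270,335),.078))
print('strap ends z.076',onz('top',*A(88,300),.076),onz('top',*A(348,408),.076))
print('grip tip z~.17',onz('top',*A(305,365),.172), tri(A(305,367),B(510,85)))
print('tape',onz('top',*A(432,425),.037))
print('stud foot side', onz('side',*B(463,378),.024))
E
```

```text
[[0.6487, 0.3469], [0.6393, 0.1477], [0.4328, 0.1557], [0.4395, 0.3532]] [0.5401 0.2509]
yaw -0.03730976819604516
[[0.6392, 0.3406], [0.6328, 0.1572], [0.4444, 0.1634], [0.4509, 0.3479]] [0.5418 0.2523]
yaw -0.03526414042431055
side corners fl,nr?,nl [[0.6424 0.3526]
 [0.4326 0.1596]
 [0.4367 0.3608]]
bolt (array([0.53097125, 0.32944718, 0.08073257]), np.float64(0.0013999197889862265))
bolt z.08 top [0.53087822 0.32972469 0.078     ] [0.53288886 0.32861129 0.078     ]
strap ends z.076 [0.53687032 0.34921231 0.076     ] [0.47359695 0.22744579 0.076     ]
grip tip z~.17 [0.47989812 0.22956136 0.172     ] (array([0.47939406, 0.22960669, 0.17456457]), np.float64(0.001845275029505152))
tape [0.46754053 0.19341112 0.037     ]
stud foot side [0.48689728 0.2606101  0.024     ]
```

```bash
python3 -m pendant '[{"tz":-32},{"tz":-32},{"tz":-32},{"tz":-32},{"tx":35,"ty":-16},{"tx":35,"ty":-16},{"tx":35,"ty":-16},{"tx":35,"ty":-16}]' 0 20
python3 -m pendant '[{"tx":35,"ty":-17},{"tx":35,"ty":-17},{"tx":35,"ty":-17},{"tx":35,"ty":-17},{"tx":34,"ty":-16},{"tx":14,"ty":-33},{"tx":14,"ty":-33},{"tx":14,"ty":-33}]'
```

```text
invalid input at $[0]: expected keys tx, ty, tz, ax, ay, az
invalid input at $[0]: expected keys tx, ty, tz, ax, ay, az
```

```bash
python3 -m pendant '[{"tx":0,"ty":0,"tz":-32,"ax":0,"ay":0,"az":0},{"tx":0,"ty":0,"tz":-32,"ax":0,"ay":0,"az":0},{"tx":0,"ty":0,"tz":-32,"ax":0,"ay":0,"az":0},{"tx":0,"ty":0,"tz":-32,"ax":0,"ay":0,"az":0},{"tx":35,"ty":-16,"tz":0,"ax":0,"ay":0,"az":0},{"tx":35,"ty":-16,"tz":0,"ax":0,"ay":0,"az":0},{"tx":35,"ty":-16,"tz":0,"ax":0,"ay":0,"az":0},{"tx":35,"ty":-16,"tz":0,"ax":0,"ay":0,"az":0}]' 0 20
python3 -m pendant '[{"tx":35,"ty":-17,"tz":0,"ax":0,"ay":0,"az":0},{"tx":35,"ty":-17,"tz":0,"ax":0,"ay":0,"az":0},{"tx":35,"ty":-17,"tz":0,"ax":0,"ay":0,"az":0},{"tx":35,"ty":-17,"tz":0,"ax":0,"ay":0,"az":0},{"tx":34,"ty":-16,"tz":0,"ax":0,"ay":0,"az":0},{"tx":14,"ty":-33,"tz":0,"ax":0,"ay":0,"az":0},{"tx":14,"ty":-33,"tz":0,"ax":0,"ay":0,"az":0},{"tx":14,"ty":-33,"tz":0,"ax":0,"ay":0,"az":0}]'
```

```text
time: 0.77
tcp_pos: [0.3124, -0.4855, 0.3305]
tcp_rot: [-3.1, -0.507, 0.0]
force: [1.1, -0.6, -0.2]
finger_gap: 0.0002
finger_force: 0.0
time: 1.43
tcp_pos: [0.458, -0.2427, 0.3301]
tcp_rot: [-3.099, -0.508, 0.001]
force: [-0.1, -0.4, 0.5]
finger_gap: 0.0002
finger_force: 0.0
```

```bash
python3 -m pendant '[{"tx":14,"ty":-33,"tz":0,"ax":0,"ay":0,"az":0},{"tx":14,"ty":-33,"tz":0,"ax":0,"ay":0,"az":0},{"tx":14,"ty":-33,"tz":0,"ax":0,"ay":0,"az":0},{"tx":14,"ty":-33,"tz":0,"ax":0,"ay":0,"az":0},{"tx":14,"ty":-33,"tz":0,"ax":0,"ay":0,"az":0},{"tx":14,"ty":-33,"tz":0,"ax":0,"ay":0,"az":0},{"tx":14,"ty":-33,"tz":0,"ax":0,"ay":0,"az":0},{"tx":14,"ty":-33,"tz":0,"ax":0,"ay":0,"az":0}]'
python3 -m pendant '[{"tx":14,"ty":-33,"tz":0,"ax":0,"ay":0,"az":0},{"tx":14,"ty":-33,"tz":0,"ax":0,"ay":0,"az":0},{"tx":14,"ty":-33,"tz":0,"ax":0,"ay":0,"az":0},{"tx":14,"ty":-33,"tz":0,"ax":0,"ay":0,"az":0},{"tx":14,"ty":-33,"tz":0,"ax":0,"ay":0,"az":0},{"tx":14,"ty":-33,"tz":0,"ax":0,"ay":0,"az":0},{"tx":14,"ty":-33,"tz":0,"ax":0,"ay":0,"az":0},{"tx":14,"ty":-33,"tz":0,"ax":0,"ay":0,"az":0}]'
python3 -m pendant '[{"tx":0,"ty":0,"tz":0,"ax":0,"ay":0,"az":-0.124},{"tx":0,"ty":0,"tz":0,"ax":0,"ay":0,"az":-0.124},{"tx":0,"ty":0,"tz":0,"ax":0,"ay":0,"az":-0.124},{"tx":0,"ty":0,"tz":0,"ax":0,"ay":0,"az":-0.124},{"tx":0,"ty":0,"tz":0,"ax":0,"ay":0,"az":-0.124},{"tx":0,"ty":0,"tz":0,"ax":0,"ay":0,"az":-0.124},{"tx":0,"ty":0,"tz":0,"ax":0,"ay":0,"az":0},{"tx":0,"ty":0,"tz":0,"ax":0,"ay":0,"az":0}]'
cat > go.py <<'E'
import sys
from h import *
# tool-axis shift (mm) to a world target
s=env.sense(); M=R.from_rotvec(s['tcp_rot']).as_matrix()
T=np.array([float(a) for a in sys.argv[1:4]])
print('at',s['tcp_pos'].round(4),'F',s['force'].round(1),'tool x',M[:,0].round(3),'z',M[:,2].round(3))
print('shift mm',(M.T@(T-s['tcp_pos'])*1e3).round(1),'yaw',np.arctan2(M[1,0],M[0,0]).round(3),'q',s['q'].round(2))
E
python3 go.py .5006 .3488 .053
```

```text
time: 2.1
tcp_pos: [0.4794, 0.0429, 0.3305]
tcp_rot: [3.1, 0.508, -0.001]
force: [1.6, -0.0, 0.5]
finger_gap: -0.0
finger_force: 0.0
time: 2.77
tcp_pos: [0.5014, 0.3287, 0.3302]
tcp_rot: [3.099, 0.508, -0.001]
force: [1.1, -0.1, 0.1]
finger_gap: 0.0
finger_force: 0.0
time: 3.43
tcp_pos: [0.5017, 0.3269, 0.3302]
tcp_rot: [-2.706, -1.595, 0.002]
force: [0.4, 0.2, -0.3]
finger_gap: -0.0001
finger_force: 0.0
at [0.5017 0.3269 0.3302] F [ 0.4  0.2 -0.3] tool x [ 0.484  0.875 -0.001] z [-0.001 -0.    -1.   ]
shift mm [ 18.8 -11.4 277.2] yaw 1.065 q [-0.35  0.57 -0.55  1.45  0.3   1.21 -1.44]
```

```bash
python3 -m pendant '[{"tx":19,"ty":-15,"tz":20,"ax":0,"ay":0,"az":0},{"tx":0,"ty":0,"tz":36,"ax":0,"ay":0,"az":0},{"tx":0,"ty":0,"tz":36,"ax":0,"ay":0,"az":0},{"tx":0,"ty":0,"tz":36,"ax":0,"ay":0,"az":0},{"tx":0,"ty":0,"tz":36,"ax":0,"ay":0,"az":0},{"tx":0,"ty":0,"tz":36,"ax":0,"ay":0,"az":0},{"tx":0,"ty":0,"tz":20,"ax":0,"ay":0,"az":0},{"tx":0,"ty":0,"tz":0,"ax":0,"ay":0,"az":0}]'
python3 - <<'E'
from h import *
p,d=grab('top'); a=cv2.resize(p[195:305,165:275],(400,400),interpolation=cv2.INTER_CUBIC)
q,d=grab('side'); b=cv2.resize(q[235:365,200:330],(400,400),interpolation=cv2.INTER_CUBIC)
cv2.imwrite('pics/d1.png',np.hstack([a,b])[:,:,::-1])
E
python3 go.py .5006 .3488 .053
```

```text
time: 4.1
tcp_pos: [0.4951, 0.3481, 0.1059]
tcp_rot: [2.703, 1.595, -0.015]
force: [-0.5, 0.4, -0.3]
finger_gap: -0.0001
finger_force: 0.0
at [0.4978 0.3512 0.1107] F [0.9 0.9 0.4] tool x [ 0.483  0.876 -0.001] z [-0.    -0.001 -1.   ]
shift mm [-0.7  3.6 57.7] yaw 1.067 q [-0.44  0.81 -0.44  1.69  0.48  0.75 -1.63]
```

View pics/d1.png

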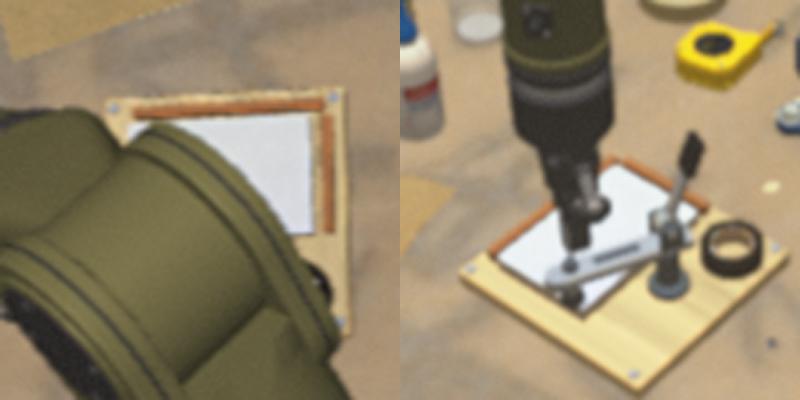

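The side crop (right half) shows the closed fingertips at (575,248), next to the nose end of the strap (560,275). The top view is hidden by the arm. I'll check the tip against the projection.

Run:
```python
from h import *
def c(P):
    u,v=proj('side',P); return round(400+(u-200)*400/130),round((v-235)*400/130)
print('tip',c([.498,.351,.111]),'bolt',c([.531,.3295,.08]),'below tip',c([.498,.351,.055]))
```

```text
tip (579, 268) bolt (569, 263) below tip (584, 318)
```

```bash
python3 -m pendant '[{"tx":0,"ty":0,"tz":20,"ax":0,"ay":0,"az":0},{"tx":0,"ty":0,"tz":20,"ax":0,"ay":0,"az":0},{"tx":0,"ty":0,"tz":17,"ax":0,"ay":0,"az":0},{"tx":0,"ty":0,"tz":0,"ax":0,"ay":0,"az":0},{"tx":0,"ty":0,"tz":0,"ax":0,"ay":0,"az":0}]'
python3 - <<'E'
from h import *
q,d=grab('side'); b=cv2.resize(q[255:365,210:320],(500,500),interpolation=cv2.INTER_CUBIC)
cv2.imwrite('pics/d2.png',b[:,:,::-1])
E
python3 go.py .5006 .3488 .053
```

```text
time: 4.62
tcp_pos: [0.4986, 0.3519, 0.0552]
tcp_rot: [-2.704, -1.599, -0.003]
force: [-0.8, -0.2, 0.6]
finger_gap: 0.0002
finger_force: 0.0
at [0.499  0.3524 0.0558] F [-0.3 -0.7 -0.1] tool x [0.482 0.876 0.003] z [ 0.003  0.002 -1.   ]
shift mm [-2.4  3.1  2.8] yaw 1.068 q [-0.47  0.89 -0.4   1.72  0.53  0.64 -1.67]
```

View pics/d2.png

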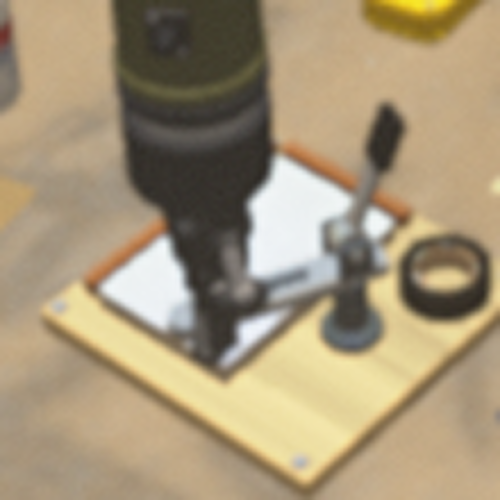

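The fingers now stand on the near side of the strap, at (205,350), with the lever up and nothing touched. I'll push along the arc about the pivot.

```bash
python3 -m pendant '[{"tx":0,"ty":6,"tz":0,"ax":0,"ay":0,"az":0},{"tx":0,"ty":6,"tz":0,"ax":0,"ay":0,"az":0},{"tx":1.8,"ty":7.3,"tz":0,"ax":0,"ay":0,"az":0.08},{"tx":1.8,"ty":7.3,"tz":0,"ax":0,"ay":0,"az":0.08},{"tx":1.8,"ty":7.3,"tz":0,"ax":0,"ay":0,"az":0.08},{"tx":1.8,"ty":7.3,"tz":0,"ax":0,"ay":0,"az":0.08},{"tx":1.8,"ty":7.3,"tz":0,"ax":0,"ay":0,"az":0.08},{"tx":1.8,"ty":7.3,"tz":0,"ax":0,"ay":0,"az":0.08}]'
python3 go.py .5 .3 .053
```

```text
time: 5.33
tcp_pos: [0.5493, 0.326, 0.0548]
tcp_rot: [-3.007, -0.905, -0.002]
force: [-1.8, 0.4, -0.4]
finger_gap: 0.0002
finger_force: 0.8
at [0.5493 0.326  0.0548] F [-1.8  0.4 -0.4] tool x [0.834 0.552 0.002] z [ 0.001  0.002 -1.   ]
shift mm [-55.4  -5.5   1.7] yaw 0.584 q [-0.45  0.91 -0.29  1.63  0.38  0.66 -1.92]
```

```bash
python3 -m pendant '[{"tx":1.8,"ty":7.3,"tz":0,"ax":0,"ay":0,"az":0.08},{"tx":1.8,"ty":7.3,"tz":0,"ax":0,"ay":0,"az":0.08},{"tx":1.8,"ty":7.3,"tz":0,"ax":0,"ay":0,"az":0.08},{"tx":1.8,"ty":7.3,"tz":0,"ax":0,"ay":0,"az":0.08},{"tx":1.8,"ty":7.3,"tz":0,"ax":0,"ay":0,"az":0.08},{"tx":1.8,"ty":7.3,"tz":0,"ax":0,"ay":0,"az":0.08},{"tx":0,"ty":0,"tz":0,"ax":0,"ay":0,"az":0}]'
python3 go.py .5 .3 .053; python3 -m pendant '[{"tx":0,"ty":2.5,"tz":0,"ax":0,"ay":0,"az":0.03},{"tx":0,"ty":2.5,"tz":0,"ax":0,"ay":0,"az":0.03},{"tx":0,"ty":0,"tz":0,"ax":0,"ay":0,"az":0}]'
python3 go.py .5 .3 .053
```

```text
time: 5.92
tcp_pos: [0.5769, 0.2879, 0.0548]
tcp_rot: [3.137, 0.163, 0.004]
force: [0.3, 0.2, -0.0]
finger_gap: -0.0002
finger_force: 0.3
at [0.5769 0.2879 0.0548] F [ 0.3  0.2 -0. ] tool x [0.995 0.104 0.003] z [ 0.003  0.    -1.   ]
shift mm [-75.3 -20.1   1.6] yaw 0.104 q [-0.44  0.9  -0.18  1.61  0.23  0.64 -2.2 ]
time: 6.17
tcp_pos: [0.576, 0.2848, 0.0543]
tcp_rot: [-3.14, -0.075, -0.003]
force: [0.7, 2.0, 0.5]
finger_gap: 0.0001
finger_force: 0.8
at [0.576  0.2848 0.0543] F [0.7 2.  0.5] tool x [0.999 0.048 0.002] z [ 0.002  0.001 -1.   ]
shift mm [-75.2 -18.8   1.2] yaw 0.048 q [-0.44  0.9  -0.16  1.62  0.22  0.64 -2.24]
```

```bash
for i in 1 ; do python3 -m pendant '[{"tx":0,"ty":2,"tz":0,"ax":0,"ay":0,"az":0.03},{"tx":0,"ty":2,"tz":0,"ax":0,"ay":0,"az":0.03},{"tx":0,"ty":1,"tz":0,"ax":0,"ay":0,"az":0.02},{"tx":0,"ty":0,"tz":0,"ax":0,"ay":0,"az":0}]'; done
python3 go.py .5 .3 .053; python3 -m pendant '[{"tx":0,"ty":1.5,"tz":0,"ax":0,"ay":0,"az":0},{"tx":0,"ty":1.5,"tz":0,"ax":0,"ay":0,"az":0},{"tx":0,"ty":0,"tz":0,"ax":0,"ay":0,"az":0}]'
python3 -m pendant '[{"tx":0,"ty":1,"tz":0,"ax":0,"ay":0,"az":0},{"tx":0,"ty":1,"tz":0,"ax":0,"ay":0,"az":0},{"tx":0,"ty":0,"tz":0,"ax":0,"ay":0,"az":0}]'
```

```text
time: 6.5
tcp_pos: [0.5754, 0.2791, 0.0537]
tcp_rot: [3.141, -0.051, 0.0]
force: [1.4, 0.4, 0.5]
finger_gap: -0.0003
finger_force: 0.7
at [0.5754 0.2791 0.0537] F [1.4 0.4 0.5] tool x [ 0.999 -0.033  0.   ] z [ 0. -0. -1.]
shift mm [-76.1 -18.4   0.7] yaw -0.033 q [-0.45  0.9  -0.14  1.63  0.19  0.63 -2.29]
time: 6.75
tcp_pos: [0.5752, 0.2758, 0.0536]
tcp_rot: [3.141, -0.049, -0.0]
force: [0.5, 1.6, 0.3]
finger_gap: -0.0002
finger_force: 0.8
time: 7.0
tcp_pos: [0.5752, 0.274, 0.0536]
tcp_rot: [3.141, -0.049, -0.0]
force: [0.7, 2.2, -0.1]
finger_gap: -0.0004
finger_force: 0.7
```

```bash
for i in 1 2 3; do python3 -m pendant '[{"tx":0,"ty":1,"tz":0,"ax":0,"ay":0,"az":0},{"tx":0,"ty":1,"tz":0,"ax":0,"ay":0,"az":0},{"tx":0,"ty":0,"tz":0,"ax":0,"ay":0,"az":0}]' | egrep 'pos|force'; done
```

```text
tcp_pos: [0.5751, 0.272, 0.0536]
force: [0.9, 1.5, 0.2]
finger_force: 0.7
tcp_pos: [0.575, 0.27, 0.0536]
force: [0.5, 1.1, -0.0]
finger_force: 0.7
tcp_pos: [0.575, 0.268, 0.0537]
force: [1.4, 2.2, 0.2]
finger_force: 0.7
```

Run:
```python
from h import *
q,d=grab('side'); b=cv2.resize(q[255:365,210:320],(500,500),interpolation=cv2.INTER_CUBIC)
cv2.imwrite('pics/d3.png',b[:,:,::-1])
```

```text
(no output)
```

View pics/d3.png

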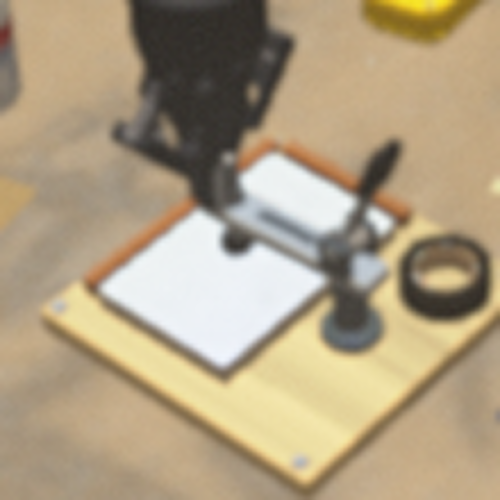

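The strap now lies over the board, from the pivot (345,265) to the nose (225,212), with the lever still up at (380,170).

```bash
python3 - <<'E'
from h import *
def c(P):
    u,v=proj('side',P); return round((u-210)*500/110),round((v-255)*500/110)
for a in(-.036,0,.05,.1,.15):
    e=np.array([np.cos(a),np.sin(a)]); n=np.array([-e[1],e[0]])
    f=lambda r,w,z: c([*(np.array([.49,.2543])+r*e+w*n),z])
    print(a,'nose left edge',f(.1,.012,.064),'foot bottom',f(.085,0,.041),'tail',f(-.02,0,.076))
print('pivot',c([.49,.2543,.024]),'tcp',c([.575,.268,.0537]))
E
python3 -m pendant '[{"tx":0,"ty":1,"tz":0,"ax":0,"ay":0,"az":0},{"tx":0,"ty":1,"tz":0,"ax":0,"ay":0,"az":0},{"tx":0,"ty":0,"tz":0,"ax":0,"ay":0,"az":0}]' | egrep 'pos|force'
```

```text
-0.036 nose left edge (207, 207) foot bottom (242, 236) tail (375, 272)
0 nose left edge (203, 211) foot bottom (239, 239) tail (376, 271)
0.05 nose left edge (198, 216) foot bottom (234, 243) tail (377, 270)
0.1 nose left edge (194, 222) foot bottom (230, 247) tail (378, 269)
0.15 nose left edge (190, 227) foot bottom (226, 251) tail (379, 268)
pivot (352, 321) tcp (222, 236)
tcp_pos: [0.575, 0.2661, 0.0537]
force: [1.5, 1.1, -0.8]
finger_force: 0.7
```

```bash
cat > st.py <<'E'
from h import *
p,d=grab('side'); P=pts('side',d); s=P[255:365,210:320]; ok=d[255:365,210:320]>0
piv=np.array([.49,.2543])
rel=s[...,:2]-piv; L=rel@[np.cos(-.036),np.sin(-.036)]; W=rel@[np.sin(.036),np.cos(.036)]
for lo in range(-30,120,10):
    k=ok&(s[...,2]>.06)&(s[...,2]<.082)&(L*1e3>=lo)&(L*1e3<lo+10)&(abs(W)<.05)
    if k.any(): print(lo,k.sum(),'W min/med/max',(np.percentile(W[k],[3,50,97])*1e3).round(1),'z',s[...,2][k].mean().round(3))
k=ok&(s[...,2]>.13)&(abs(W)<.04)&(L<.0)
print('grip top',(L[k].mean()*1e3).round(1) if k.any() else None)
if k.any():
    i=np.argsort(-s[...,2][k])[:8]; print('top pts L,W,z',(L[k][i].mean()*1e3).round(1),(W[k][i].mean()*1e3).round(1),s[...,2][k][i].mean().round(4))
E
python3 st.py
```

```text
-30 12 W min/med/max [-5.2  2.5 13.6] z 0.073
-20 40 W min/med/max [-11.1   2.   14.6] z 0.075
-10 33 W min/med/max [-8.3  8.2 15.8] z 0.074
0 12 W min/med/max [11.2 14.5 16. ] z 0.072
10 12 W min/med/max [ 8.9 12.5 15.7] z 0.075
20 22 W min/med/max [-6.9  8.7 15.3] z 0.074
30 31 W min/med/max [-8.5  8.  14.5] z 0.075
40 28 W min/med/max [-6.9  5.  15.1] z 0.075
50 31 W min/med/max [-7.4  7.4 16.8] z 0.075
60 31 W min/med/max [-7.2 10.7 16.7] z 0.074
70 32 W min/med/max [-5.6  5.2 16.9] z 0.075
80 12 W min/med/max [-5.9 13.3 16.4] z 0.073
90 5 W min/med/max [13.7 14.1 16.7] z 0.067
100 1 W min/med/max [14.8 14.8 14.8] z 0.067
grip top -26.1
top pts L,W,z -29.4 4.9 0.1763
```

Run:
```python
from h import *
z=np.load('last_side.npz');p,d=z['p'],z['d']
b=cv2.resize(p[270:320,235:300],(780,600),interpolation=cv2.INTER_CUBIC)
cv2.imwrite('pics/d4.png',b[:,:,::-1])
P=pts('side',d)
for v in range(284,312,2):
    print(v,[ (u,)+tuple((P[v,u]*1e3).round().astype(int)) if d[v,u]>0 else (u,0) for u in range(248,268,4)])
print(env.sense()['tcp_pos'],proj('side',env.sense()['tcp_pos']))
```

```text
284 [(248, np.int64(703), np.int64(177), np.int64(3)), (252, np.int64(575), np.int64(284), np.int64(146)), (256, np.int64(562), np.int64(284), np.int64(153)), (260, np.int64(566), np.int64(265), np.int64(137)), (264, np.int64(667), np.int64(147), np.int64(0))]
286 [(248, np.int64(587), np.int64(288), np.int64(136)), (252, np.int64(580), np.int64(280), np.int64(134)), (256, np.int64(561), np.int64(285), np.int64(147)), (260, np.int64(567), np.int64(265), np.int64(130)), (264, np.int64(663), np.int64(152), np.int64(-2))]
288 [(248, np.int64(567), np.int64(308), np.int64(154)), (252, np.int64(569), np.int64(291), np.int64(141)), (256, np.int64(565), np.int64(282), np.int64(136)), (260, np.int64(567), np.int64(265), np.int64(123)), (264, np.int64(629), np.int64(188), np.int64(34))]
290 [(248, np.int64(565), np.int64(310), np.int64(149)), (252, np.int64(566), np.int64(295), np.int64(138)), (256, np.int64(566), np.int64(282), np.int64(129)), (260, np.int64(569), np.int64(264), np.int64(115)), (264, np.int64(627), np.int64(191), np.int64(30))]
292 [(248, np.int64(684), np.int64(198), np.int
[... 1959 characters left out ...]
np.int64(260), np.int64(49)), (264, np.int64(557), np.int64(266), np.int64(66))]
308 [(248, np.int64(611), np.int64(273), np.int64(33)), (252, np.int64(600), np.int64(269), np.int64(37)), (256, np.int64(593), np.int64(261), np.int64(34)), (260, np.int64(576), np.int64(263), np.int64(46)), (264, np.int64(570), np.int64(254), np.int64(42))]
310 [(248, np.int64(604), np.int64(281), np.int64(36)), (252, np.int64(596), np.int64(274), np.int64(35)), (256, np.int64(586), np.int64(269), np.int64(37)), (260, np.int64(577), np.int64(263), np.int64(38)), (264, np.int64(569), np.int64(256), np.int64(36))]
[0.57489986 0.26607232 0.05365971] (np.float64(259.31873986658564), np.float64(306.53234581691765))
```

View pics/d4.png

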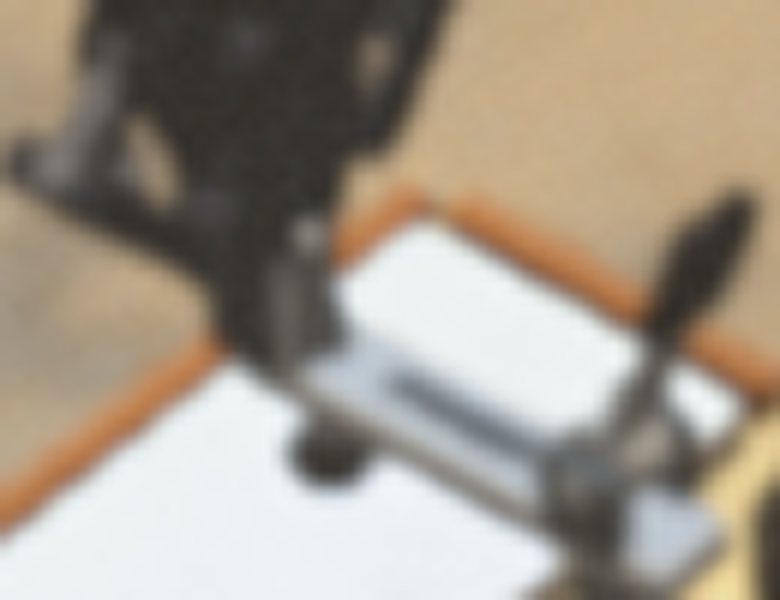

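The fingertips end around z 0.08 by depth, above the reported TCP. So the push is acting near the foot bolt on top of the strap, at (300,330) in the crop. The strap is almost at its stop, so I'll keep pushing gently until the force rises.

```bash
for i in 1 2 3; do python3 -m pendant '[{"tx":0,"ty":1,"tz":0,"ax":0,"ay":0,"az":0},{"tx":0,"ty":1,"tz":0,"ax":0,"ay":0,"az":0},{"tx":0,"ty":0,"tz":0,"ax":0,"ay":0,"az":0}]' | egrep 'pos|^force'; done; python3 st.py
```

```text
tcp_pos: [0.5749, 0.264, 0.0537]
force: [1.5, 2.0, -0.4]
tcp_pos: [0.5748, 0.2631, 0.0538]
force: [0.7, 2.2, -0.3]
tcp_pos: [0.5748, 0.2628, 0.0538]
force: [1.6, 6.0, -2.1]
-30 10 W min/med/max [-7.2  1.3 11.2] z 0.072
-20 39 W min/med/max [-8.7  4.7 12.8] z 0.074
-10 34 W min/med/max [-11.2   3.   15.5] z 0.074
0 14 W min/med/max [ 9.4 12.9 15.9] z 0.072
10 9 W min/med/max [ 9.7 13.2 15.3] z 0.074
20 19 W min/med/max [-5.8 10.2 13.5] z 0.074
30 34 W min/med/max [-10.    5.8  13.4] z 0.075
40 30 W min/med/max [-7.9  3.4 14.1] z 0.075
50 34 W min/med/max [-9.1  5.2 13.4] z 0.075
60 29 W min/med/max [-8.6  7.3 14.7] z 0.075
70 26 W min/med/max [-6.4  6.8 15. ] z 0.075
80 15 W min/med/max [-9.6  5.1 14.6] z 0.074
90 3 W min/med/max [11.2 11.4 11.5] z 0.067
100 1 W min/med/max [11. 11. 11.] z 0.067
grip top -26.3
top pts L,W,z -30.1 2.1 0.1763
```

The position stalls and the force rises to 6 N, so the strap is on its stop. I'll hold briefly, back off and go up.

```bash
python3 -m pendant '[{"tx":0,"ty":1,"tz":0,"ax":0,"ay":0,"az":0},{"tx":0,"ty":1,"tz":0,"ax":0,"ay":0,"az":0},{"tx":0,"ty":0,"tz":0,"ax":0,"ay":0,"az":0},{"tx":0,"ty":0,"tz":0,"ax":0,"ay":0,"az":0},{"tx":0,"ty":-10,"tz":0,"ax":0,"ay":0,"az":0},{"tx":0,"ty":-20,"tz":0,"ax":0,"ay":0,"az":0},{"tx":0,"ty":0,"tz":-35,"ax":0,"ay":0,"az":0},{"tx":0,"ty":0,"tz":-35,"ax":0,"ay":0,"az":0}]'
python3 -m pendant '[{"tx":0,"ty":0,"tz":-35,"ax":0,"ay":0,"az":0},{"tx":0,"ty":0,"tz":-35,"ax":0,"ay":0,"az":0},{"tx":0,"ty":0,"tz":-20,"ax":0,"ay":0,"az":0},{"tx":0,"ty":0,"tz":0,"ax":0,"ay":0,"az":0},{"tx":0,"ty":0,"tz":0,"ax":0,"ay":0,"az":0}]'
python3 st.py | tail -2
python3 - <<'E'
from h import *
# fingertip height check by depth: lowest points near the tool
z=np.load('last_side.npz');P=pts('side',z['d']); t=env.sense()['tcp_pos']; print(t)
k=(z['d']>0)&(np.hypot(P[...,0]-t[0],P[...,1]-t[1])<.035)&(P[...,2]>.1)
Z=P[k]; 
for lo in np.arange(.1,.32,.01):
    q=Z[(Z[:,2]>=lo)&(Z[:,2]<lo+.01)]
    if len(q): print(lo.round(2),len(q),q.mean(0).round(3),q.min(0).round(3),q.max(0).round(3))
E
```

```text
time: 9.57
tcp_pos: [0.5723, 0.2877, 0.1215]
tcp_rot: [3.136, -0.046, -0.012]
force: [1.2, -0.1, -1.0]
finger_gap: 0.0002
finger_force: 0.0
time: 9.98
tcp_pos: [0.5756, 0.2874, 0.2145]
tcp_rot: [3.14, -0.05, 0.001]
force: [-0.0, -0.3, -0.2]
finger_gap: 0.0001
finger_force: 0.0
grip top -26.5
top pts L,W,z -29.0 4.5 0.1758
[0.57472718 0.28702519 0.21297331]
0.24 14 [0.571 0.292 0.248] [0.565 0.277 0.246] [0.587 0.3   0.25 ]
0.25 33 [0.572 0.294 0.255] [0.564 0.277 0.251] [0.583 0.305 0.26 ]
0.26 41 [0.571 0.294 0.266] [0.563 0.274 0.261] [0.585 0.304 0.27 ]
0.27 33 [0.571 0.294 0.274] [0.566 0.276 0.271] [0.58  0.304 0.28 ]
0.28 36 [0.567 0.291 0.286] [0.562 0.264 0.28 ] [0.575 0.319 0.29 ]
0.29 90 [0.569 0.29  0.295] [0.561 0.255 0.29 ] [0.589 0.321 0.3  ]
0.3 60 [0.57  0.292 0.305] [0.56  0.253 0.3  ] [0.591 0.32  0.31 ]
0.31 69 [0.567 0.286 0.315] [0.559 0.253 0.31 ] [0.593 0.308 0.319]
```

The visible fingertip ends about 30 mm above the reported TCP. I'll plan the lever push with that offset and check it as I go.

```bash
python3 -m pendant '[{"tx":-26,"ty":12,"tz":0,"ax":0,"ay":0,"az":0},{"tx":-26,"ty":12,"tz":0,"ax":0,"ay":0,"az":0},{"tx":-26,"ty":12,"tz":0,"ax":0,"ay":0,"az":0},{"tx":0,"ty":0,"tz":26,"ax":0,"ay":0,"az":0},{"tx":0,"ty":0,"tz":26,"ax":0,"ay":0,"az":0},{"tx":0,"ty":0,"tz":26,"ax":0,"ay":0,"az":0},{"tx":0,"ty":0,"tz":0,"ax":0,"ay":0,"az":0},{"tx":0,"ty":0,"tz":0,"ax":0,"ay":0,"az":0}]'
python3 go.py .496 .2541 .135
python3 - <<'E'
from h import *
q,d=grab('side'); b=cv2.resize(q[235:355,220:340],(600,600),interpolation=cv2.INTER_CUBIC)
cv2.imwrite('pics/d5.png',b[:,:,::-1])
E
```

```text
time: 10.7
tcp_pos: [0.4945, 0.2533, 0.1336]
tcp_rot: [3.137, -0.049, -0.008]
force: [1.7, 0.6, 1.5]
finger_gap: -0.0002
finger_force: 0.0
at [0.4945 0.2533 0.1336] F [1.7 0.6 1.5] tool x [ 1.    -0.031 -0.005] z [-0.005 -0.004 -1.   ]
shift mm [ 1.5 -0.8 -1.4] yaw -0.031 q [-0.46  0.7  -0.16  1.84  0.17  0.63 -2.33]
```

View pics/d5.png

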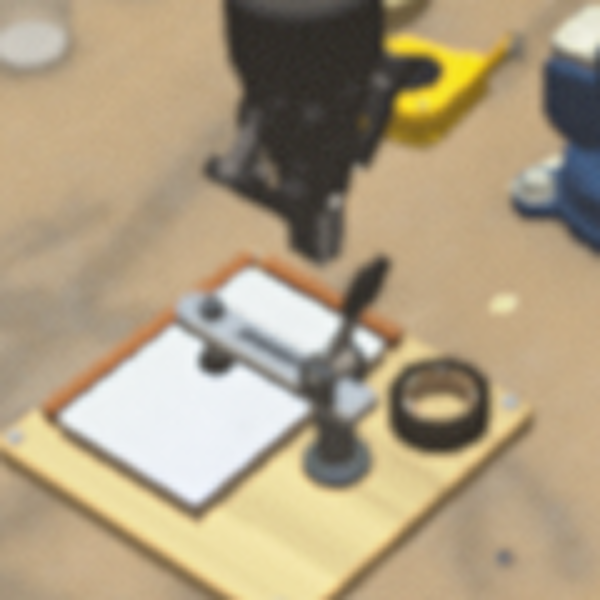

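The strap is over the board and the lever is upright, with its grip at (370,285). The fingertip is at (325,258).

Run:
```python
from h import *
for z in(.134,.15,.16,.17,.18):
    u,v=proj('side',[.4945,.2533,z]); print(z,round((u-220)*5),round((v-235)*5))
z=np.load('last_side.npz');P=pts('side',z['d'])
k=(z['d']>0)&(np.hypot(P[...,0]-.4945,P[...,1]-.2533)<.03)&(P[...,2]>.13)
for lo in np.arange(.13,.24,.01):
    q=P[k];q=q[(q[:,2]>=lo)&(q[:,2]<lo+.01)]
    if len(q): print(lo.round(2),len(q),q.mean(0).round(3),q.min(0).round(3),q.max(0).round(3))
```

```text
0.134 324 294
0.15 322 270
0.16 322 255
0.17 321 240
0.18 320 224
0.13 8 [0.475 0.259 0.133] [0.472 0.252 0.13 ] [0.477 0.263 0.137]
0.14 8 [0.468 0.262 0.145] [0.465 0.256 0.142] [0.474 0.265 0.149]
0.15 5 [0.471 0.267 0.155] [0.469 0.266 0.151] [0.473 0.269 0.16 ]
0.16 14 [0.488 0.259 0.167] [0.471 0.249 0.161] [0.5   0.265 0.169]
0.17 31 [0.49  0.261 0.175] [0.465 0.244 0.17 ] [0.505 0.271 0.179]
0.18 43 [0.492 0.261 0.185] [0.484 0.242 0.181] [0.504 0.272 0.19 ]
0.19 27 [0.489 0.259 0.195] [0.485 0.243 0.19 ] [0.495 0.271 0.2  ]
0.2 27 [0.486 0.255 0.207] [0.483 0.228 0.201] [0.49  0.271 0.21 ]
0.21 66 [0.49  0.258 0.215] [0.483 0.225 0.21 ] [0.507 0.277 0.22 ]
0.22 40 [0.491 0.257 0.226] [0.479 0.225 0.22 ] [0.513 0.274 0.23 ]
0.23 52 [0.485 0.26  0.234] [0.478 0.226 0.23 ] [0.512 0.277 0.24 ]
```

```bash
python3 -m pendant '[{"tx":-6,"ty":0,"tz":0,"ax":0,"ay":0,"az":0},{"tx":-6,"ty":0,"tz":1,"ax":0,"ay":0,"az":0},{"tx":-8.4,"ty":0,"tz":3.5,"ax":0,"ay":0,"az":0},{"tx":-8.4,"ty":0,"tz":3.5,"ax":0,"ay":0,"az":0},{"tx":-5.7,"ty":0,"tz":4.1,"ax":0,"ay":0,"az":0},{"tx":-5.7,"ty":0,"tz":4.1,"ax":0,"ay":0,"az":0},{"tx":0,"ty":0,"tz":0,"ax":0,"ay":0,"az":0},{"tx":0,"ty":0,"tz":0,"ax":0,"ay":0,"az":0}]'
cat > lv.py <<'E'
from h import *
p,d=grab('side'); P=pts('side',d); t=env.sense()['tcp_pos']
rel=P[...,:2]-[.49,.2543]; L=rel@[np.cos(-.036),np.sin(-.036)]; W=rel@[np.sin(.036),np.cos(.036)]
z=P[...,2]; k=(d>0)&(abs(W)<.025)&(L<.0)&(L>-.11)&(z>.095)&(z<.2)
for lo in range(-110,0,8):
    q=k&(L*1e3>=lo)&(L*1e3<lo+8)
    if q.any(): print(lo,q.sum(),'z',(z[q].min()*1e3).round(),(np.median(z[q])*1e3).round(),(z[q].max()*1e3).round())
print('tcp',t.round(4),'L',((t[:2]-[.49,.2543])@[np.cos(-.036),np.sin(-.036)]).round(4))
E
python3 lv.py
```

```text
time: 11.42
tcp_pos: [0.455, 0.2558, 0.1189]
tcp_rot: [3.14, -0.048, -0.003]
force: [-0.1, 0.5, 0.8]
finger_gap: 0.0002
finger_force: 0.0
-62 24 z 150.0 156.0 162.0
-54 31 z 142.0 155.0 198.0
-46 128 z 132.0 174.0 200.0
-38 24 z 132.0 162.0 199.0
-30 14 z 117.0 158.0 200.0
-22 10 z 108.0 117.0 199.0
-14 14 z 95.0 99.0 112.0
-6 16 z 96.0 100.0 106.0
tcp [0.4553 0.2556 0.1189] L -0.0347
```

```bash
python3 -m pendant '[{"tx":-4.7,"ty":0,"tz":5.2,"ax":0,"ay":0,"az":0},{"tx":-4.7,"ty":0,"tz":5.2,"ax":0,"ay":0,"az":0},{"tx":-3.6,"ty":0,"tz":6,"ax":0,"ay":0,"az":0},{"tx":-3.6,"ty":0,"tz":6,"ax":0,"ay":0,"az":0},{"tx":0,"ty":0,"tz":0,"ax":0,"ay":0,"az":0},{"tx":0,"ty":0,"tz":0,"ax":0,"ay":0,"az":0}]'
python3 -m pendant '[{"tx":-1.6,"ty":0,"tz":4.4,"ax":0,"ay":0,"az":0},{"tx":-1.6,"ty":0,"tz":4.4,"ax":0,"ay":0,"az":0},{"tx":-1.6,"ty":0,"tz":4.4,"ax":0,"ay":0,"az":0},{"tx":0,"ty":0,"tz":0,"ax":0,"ay":0,"az":0},{"tx":0,"ty":0,"tz":0,"ax":0,"ay":0,"az":0}]'
python3 lv.py
```

```text
time: 11.97
tcp_pos: [0.4386, 0.2562, 0.0963]
tcp_rot: [3.14, -0.048, -0.003]
force: [-0.1, 0.6, 0.1]
finger_gap: 0.0
finger_force: 0.0
time: 12.38
tcp_pos: [0.4347, 0.2566, 0.0834]
tcp_rot: [3.141, -0.049, -0.001]
force: [-0.3, 1.1, 0.1]
finger_gap: 0.0001
finger_force: 0.0
-94 1 z 115.0 115.0 115.0
-86 29 z 108.0 113.0 120.0
-78 53 z 106.0 181.0 199.0
-70 174 z 107.0 163.0 199.0
-62 84 z 100.0 135.0 183.0
-54 37 z 103.0 138.0 180.0
-46 17 z 102.0 162.0 181.0
-38 10 z 100.0 104.0 180.0
-30 13 z 97.0 100.0 104.0
-22 14 z 96.0 99.0 102.0
-14 19 z 95.0 98.0 102.0
-6 24 z 96.0 99.0 105.0
tcp [0.4348 0.2566 0.0836] L -0.0552
```

```bash
for i in 1 2 3; do python3 -m pendant '[{"tx":-0.3,"ty":0,"tz":2,"ax":0,"ay":0,"az":0},{"tx":-0.3,"ty":0,"tz":2,"ax":0,"ay":0,"az":0},{"tx":0,"ty":0,"tz":0,"ax":0,"ay":0,"az":0}]' | egrep 'pos|^force'; done
```

```text
tcp_pos: [0.4342, 0.2567, 0.0797]
force: [-0.9, 0.1, 2.7]
tcp_pos: [0.4333, 0.2568, 0.0756]
force: [-2.7, -0.7, 3.6]
tcp_pos: [0.4328, 0.2569, 0.0724]
force: [-2.3, -0.0, 11.9]
```

```bash
for i in 1 2 3; do python3 -m pendant '[{"tx":0,"ty":0,"tz":1,"ax":0,"ay":0,"az":0},{"tx":0,"ty":0,"tz":1,"ax":0,"ay":0,"az":0},{"tx":0,"ty":0,"tz":0,"ax":0,"ay":0,"az":0}]' | egrep 'pos|^force'; done; python3 lv.py | egrep -v '^-[56]'
```

```text
tcp_pos: [0.4328, 0.2569, 0.0719]
force: [-5.8, -2.3, 27.0]
tcp_pos: [0.4328, 0.257, 0.0714]
force: [-9.6, -3.1, 43.1]
tcp_pos: [0.4328, 0.257, 0.0708]
force: [-10.6, -4.4, 60.5]
-94 6 z 99.0 101.0 102.0
-86 24 z 95.0 100.0 104.0
-78 110 z 95.0 178.0 200.0
-70 193 z 95.0 148.0 200.0
-46 10 z 96.0 160.0 169.0
-38 8 z 95.0 97.0 102.0
-30 9 z 95.0 97.0 100.0
-22 9 z 95.0 97.0 98.0
-14 21 z 95.0 98.0 103.0
tcp [0.4328 0.257  0.0708] L -0.0573
```

The tool stalls at 60 N, so the lever is on its end stop. I'll draw clear and check.

```bash
python3 -m pendant '[{"tx":0,"ty":0,"tz":-6,"ax":0,"ay":0,"az":0},{"tx":0,"ty":0,"tz":-15,"ax":0,"ay":0,"az":0},{"tx":0,"ty":0,"tz":-35,"ax":0,"ay":0,"az":0},{"tx":0,"ty":0,"tz":-35,"ax":0,"ay":0,"az":0},{"tx":0,"ty":0,"tz":-35,"ax":0,"ay":0,"az":0},{"tx":0,"ty":0,"tz":0,"ax":0,"ay":0,"az":0},{"tx":0,"ty":0,"tz":0,"ax":0,"ay":0,"az":0},{"tx":0,"ty":0,"tz":0,"ax":0,"ay":0,"az":0}]'
python3 lv.py; python3 st.py
python3 - <<'E'
from h import *
q=np.load('last_side.npz')['p']; b=cv2.resize(q[235:355,220:340],(600,600),interpolation=cv2.INTER_CUBIC)
cv2.imwrite('pics/d6.png',b[:,:,::-1])
E
```

```text
time: 14.65
tcp_pos: [0.433, 0.2564, 0.1912]
tcp_rot: [3.141, -0.05, -0.0]
force: [-0.3, -0.3, -0.1]
finger_gap: -0.0001
finger_force: 0.0
-94 3 z 100.0 101.0 103.0
-86 31 z 96.0 101.0 106.0
-78 23 z 97.0 101.0 106.0
-70 22 z 97.0 101.0 105.0
-62 24 z 97.0 100.0 104.0
-54 13 z 96.0 99.0 101.0
-46 11 z 96.0 97.0 101.0
-38 12 z 95.0 98.0 101.0
-30 9 z 95.0 96.0 99.0
-22 9 z 95.0 97.0 101.0
-14 16 z 95.0 98.0 101.0
-6 23 z 96.0 100.0 104.0
tcp [0.4325 0.2561 0.1906] L -0.0575
-30 10 W min/med/max [-6.7  3.8 11.5] z 0.073
-20 33 W min/med/max [-5.4  6.  13.9] z 0.073
-10 24 W min/med/max [-2.4  8.9 16.5] z 0.074
0 11 W min/med/max [10.3 14.1 16.8] z 0.073
10 8 W min/med/max [ 8.6 12.2 14. ] z 0.073
20 20 W min/med/max [-6.6  9.8 14.9] z 0.075
30 32 W min/med/max [-9.1  6.5 14.2] z 0.074
40 32 W min/med/max [-8.3  6.2 14. ] z 0.075
50 30 W min/med/max [-9.2  4.5 14.9] z 0.075
60 28 W min/med/max [-9.1  6.4 14.1] z 0.075
70 30 W min/med/max [-8.2  6.5 13.5] z 0.074
80 24 W min/med/max [-7.7  6.9 13.5] z 0.075
90 19 W min/med/max [-4.1  8.4 13.4] z 0.074
100 17 W min/med/max [-8.2  3.9 11.2] z 0.074
grip top -63.9
top pts L,W,z -65.5 34.0 0.313
```

View pics/d6.png

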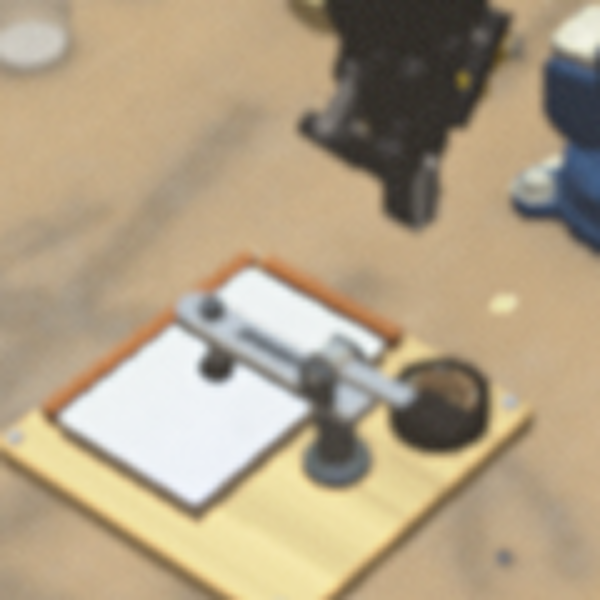

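The lever lies level along the tail at (385,385), the strap is over the board with its foot pressed down at (215,365), and the board hasn't moved. The gripper is clear at (410,220), so I'm handing in.

```bash
python3 -c "
from rig import env
print(env.job_done())"
```

```text
the job is handed in; nothing more can be done
None
```

I pushed the strap round to its stop, then pushed the cam lever fully down onto its end stop and drew clear. The board looks unmoved and the job is handed in; no verdict came back, and I didn't measure the foot's clamping force directly.

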